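Grease the polishing spindle

TASK

Take the red hand grease gun out of its wooden stand and push its brass socket squarely, in line, onto the slanting brass grease nipple of the green polishing spindle until the nipple snaps fully in. The nipple is sprung, so finish while still gripping the gun and pressing it against the spring, nipple fully in; leave the other things on the bench where they are.

Things in the scene. Friction and masses are not known exactly. Their poses are not given: they have to be found in the camera images.
- grease_gun: Hand grease gun, loose, 0.17-0.35 kg, 113 mm long, upright in the stand, socket down. Origin: centre of the socket's open end; z runs to the handle end. z 0-42 mm: round brass nozzle 28 mm across, blind bore 20 mm across, 13 mm deep, opening at z = 0; collar 33 mm across at 41-46; 45-105 mm: red square grip, 30 x 30 mm, faces square to its x and y; black button 22 mm across up to 113.
- socket_seat (a point): Centre of the floor of the gun's bore, 13 mm inside the open end; axes as the gun's. It rests on the nipple's tip when the gun is seated.
- stand: Fixed wooden block, 75 x 75 x 38 mm, with one blind round hole 32 mm across and 30 mm deep in the middle of its top, in which the gun stands on the hole's floor, 8 mm above the bench. Origin: centre of the underside.
- spindle: Fixed bench polishing spindle: green base plate 110 x 90 x 12 mm, bearing housing (top at 85 mm), shaft along its y, 52 mm up; grey felt wheel 90 mm across at y = 54 to 72 mm (nut to 84), pulley 52 mm across at y = -60 to -44. A steel boss 31 mm across slants up out of the housing to its -x side and carries the nipple. Origin: centre of the underside, z up.
- nipple_tip (a point): Tip of the brass grease nipple (moves with it). z points out along the nipple, 25 degrees from vertical, leaning to the spindle's -x side. When out, the tip is 30 mm towards -x from the spindle's origin, 117 mm above the bench. Head 14 mm across, narrowing to 7 mm at the tip; it stands 28 mm out of the boss, 20 mm when fully in.
- nipple (a joint): How far the nipple is pressed in along its own axis: 0 fully out, 0.008 m fully in (hard stop). The spring pushes back with about 5 N at first, up to about 14 N near 3 mm, then the detent gives way (the snap) and it needs only about 7 N at 8 mm; let go, it springs out again.
- tape: Bystander, loose: roll of masking tape lying flat, 100 mm across, 25 mm high.
- sanding_pad: Bystander, loose: orange hand sanding pad, 55 x 90 x 21 mm.
- amber: Bystander, loose: amber glass disc, 74 mm across, 8 mm high.
- offcut: Bystander, loose: glass offcut, 38 x 58 x 10 mm.
- file: Bystander, loose: diamond file with wooden handle, 208 mm long, 22 mm high.
There are look-alikes about, which are no part of the job. Several things look just like the stand: the one meant starts nearest to the robot's base.

How it is judged:
By the outcome, as a careful person would: the job done as asked, in the order asked, and still so for the second after the job is handed in, while the arm keeps its last pose, push and grip.
It also fails if it takes over 42 s, if anything falls off the work surface, if the arm or the gripper's body presses on something with over 40 N, if the wrist force passes 120 N, or if a joint passes its speed limit or range.

ROBOT

A 6-joint arm with a two-finger parallel gripper is mounted at the origin on a cart in front of the work surface, level with it; the furniture and walls round the work are solid. World frame = base frame: x ahead of the robot, y to its left, z up, the work surface at z = 0. Lengths are in m, angles in rad, forces in N, time in s.
With the tool pointing down it reaches from about 0.25 to 0.775 m from the base axis. Payload 4 kg.
Tool frame: the origin (TCP) lies at the very end of the fingers, on their centre line; the grasp point (between the pads) lies 19 mm behind it (robot.hold_point_z is the distance from the TCP to the grasp point, in m); z points along the fingers, y is the line along which they close (so a half turn about z gives the same grasp; the last joint's range is limited). The gripper opens to 94 mm and grips with 3 to 60 N. Pads are 16 mm wide; open, the fingers measure 119 mm over their backs; the gripper's body (75 mm by 177 mm) begins 78 mm behind the grasp point.
Start: joints at [-1.206, 0.087, 1.371, -0, 1.684, -0.103], TCP at [0.248, -0.491, 0.206] pointing down, gripper open.
Joint ranges: [-3.1, 3.1], [-0.76, 2.03], [0.27, 2.55], [-1.08, 4.22], [0.17, 2.65], [-2.57, 2.57]. Speed limits (rad/s): [2.79, 2.79, 3.14, 3.14, 3.14, 3.14].

INTERFACE

Orientations are given as [roll, pitch, yaw] about the fixed x, y, z axes, in that order (R = Rz(yaw) Ry(pitch) Rx(roll)).
In Python, from bench import robot gives the robot as it stands.
- The arm moves only by the tool carry_out, never from a script. Its argument "steps" is a list of rows, each a list of 3 entries, a list of its own where there are three numbers: the shift along the tool's x, y, z in m, then the turn about the tool's z in units of 10 degrees (1.0 is 10 degrees), then the closure, from -1 (fully open) to 1 (shut). In form: [[[tx, ty, tz], roll, jaw], ...]. A call has 1 to 10 rows; each row is the pose to reach, as a shift and turn from the pose commanded when the call began, along the tool's axes at that moment; what a row does not reach only later rows make up. A row lasts 1/8 s, in which the tool goes at most 62.5 mm and 10.7 degrees, less where a joint would pass 70% of its speed; a pose out of reach is approached as far as the arm can. A call with a gripper value outside its range is refused whole. The fingers move at their own pace and stop on an object; the grip force is fixed at half the most. Time passes only in rows, so rows that repeat a pose let the fingers close. It gives the time, the measured TCP pose, the force, the opening and the grip force at its end, in the units of the state.
- robot.get_obs(): the state, without advancing time (a new reading comes with each control period).
- robot.snapshot(name): name is "side" or "top" or "wrist"; returns a dict with "image" (384x512x3 uint8, red, green, blue), "z_map" (384x512 float32, m along the optical axis (not along the pixel's ray), 0 where there is no reading), "mtx" (3x3 intrinsics, pixels), "R" (3x3) and "t" (3): a world point X has camera coordinates R X + t. Camera axes: x right, y down, z forward; pixel columns grow to the right and rows downward; lengths in m; the calibration is good to about 2 mm. A picture is of the moment at which its call begins.
- robot.close_job(): hands the job in; it is judged then, once.
The state is a dict: "time": time; "joint_positions": joint angles; "qvel": joint speeds; "joint_torque": joint torques, N m; "tool_pos": TCP position; "ee_rot": TCP orientation; "wrist_force": force on the tool from outside, world axes, zero at the start; "wrist_torque": the same for the moment, N m; "width": finger opening in m; "finger_force": force on a finger pad.
Only numpy, scipy, OpenCV 4.12 (cv2) and the standard library are available. Lean on these libraries where they do the work, as an engineer would, in place of code of your own. Each camera call takes 0.05 s, during which the arm holds its last target. There are 200 camera calls.

## Working session

There is one attempt and no reset: what is moved stays moved. The work goes in short steps, Python scripts to look and compute and a tool call to move; the robot and the scene stay as the last step left them, time stands still between calls to the robot, and variables do not carry over. Pictures are saved under pics/ and viewed, at most 10 in all, crops included, and the job is handed in when it is done.

Besides the shell and the picture viewer there is one more tool, called after "Emit:" in YAML: its name, and indented under it one key for each argument. carry_out: Moves the arm, as the interface text tells. Its arguments: {"type":"object","properties":{"steps":{"type":"array","items":{"type":"array"}}},"required":["steps"]}

```bash
mkdir -p pics; ls
cat > h.py <<'E'
import numpy as np, cv2
from bench import robot
def snap(n,f):
    s=robot.snapshot(n); cv2.imwrite('pics/'+f,s['image'][:,:,::-1]); np.savez('pics/'+f[:-4]+'.npz',**s); return s
def load(f): return dict(np.load('pics/'+f+'.npz'))
def cloud(s):
    z=s['z_map']; v,u=np.mgrid[:z.shape[0],:z.shape[1]]
    p=np.stack([u,v,np.ones_like(u)],-1)@np.linalg.inv(s['mtx']).T*z[...,None]
    P=(p-s['t'])@s['R']; P[z==0]=np.nan; return P
def ray(s,u,v):
    d=s['R'].T@np.linalg.inv(s['mtx'])@np.array([u,v,1.]); return -s['R'].T@s['t'],d
def onplane(s,u,v,h):
    o,d=ray(s,u,v); return o+d*(h-o[2])/d[2]
def proj(s,X):
    c=s['R']@np.array(X)+s['t']; p=s['mtx']@c; return p[:2]/p[2]
E
python3 - <<'E'
from h import *
a=snap('top','top1.png');b=snap('side','side1.png')
im=np.hstack([a['image'],b['image']]); 
for s in (a,b): print(s['mtx'].round(1).tolist(),(-s['R'].T@s['t']).round(3),s['R'][2].round(3))
print(robot.get_obs())
E
```

```text
pics
[[372.7, 0.0, 256.5], [0.0, 372.7, 191.3], [0.0, 0.0, 1.0]] [0.339 0.069 1.069] [ 0.194  0.02  -0.981]
[[393.2, 0.0, 254.6], [0.0, 393.2, 194.9], [0.0, 0.0, 1.0]] [ 1.476 -0.515  0.879] [-0.699  0.44  -0.564]
{'time': 0.1, 'joint_positions': array([-1.20613765e+00,  8.78710825e-02,  1.37207098e+00,  2.12695880e-05,
        1.68362260e+00, -1.03084245e-01]), 'qvel': array([ 4.19726967e-04, -7.17116003e-04, -3.57293012e-03, -8.91791352e-05,
        9.23089279e-04, -1.07225817e-03]), 'joint_torque': array([ 2.56260340e-03, -3.41255522e+01, -3.03299654e+01,  7.21981446e-02,
        3.04870738e-02, -9.51519473e-05]), 'tool_pos': array([ 0.24781382, -0.49045601,  0.20444301]), 'ee_rot': array([-3.13963329e+00, -2.23949889e-04,  4.67745081e-01]), 'wrist_force': array([-0.80425717,  0.52449781, -0.07807915]), 'wrist_torque': array([ 0.00434846, -0.06092281,  0.00099011]), 'finger_force': 0.0, 'width': 0.0939999713658164}
```

View pics/top1.png

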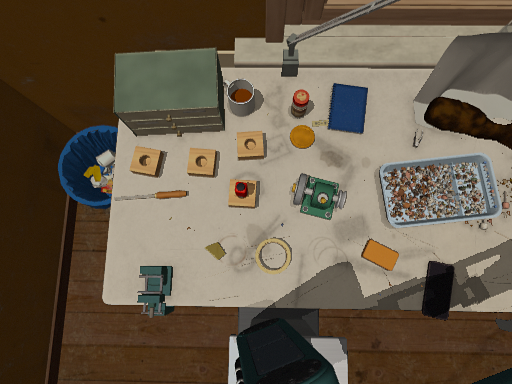

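View pics/side1.png

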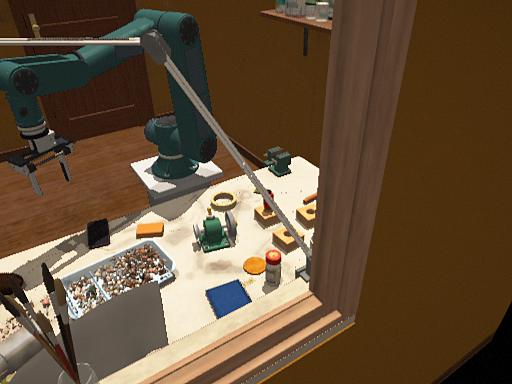

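Top view: the gun (red) stands in the stand at about (241,190). The spindle is at (318,196), with its wheel to the left (300,190) and the nipple near (322,200). The side view shows the spindle at (212,230), and the gun at (268,200) is partly hidden by the lamp arm. Next I measure both from the depth and colour.

Run:
```python
from h import *
for n in('top1','side1'):
    s=load(n);P=cloud(s);im=s['image'].astype(int);hsv=cv2.cvtColor(s['image'],cv2.COLOR_RGB2HSV)
    x,y,z=P[...,0],P[...,1],P[...,2]
    red=((hsv[...,0]<6)|(hsv[...,0]>174))&(hsv[...,1]>170)&(hsv[...,2]>70)&(x<.52)&(z>.02)
    q=P[red];print(n,'red',len(q),np.nanmin(q,0).round(3),np.nanmax(q,0).round(3),np.nanmedian(q,0).round(3))
    br=(z>.088)&(z<.2)&(x>.3)&(x<.5)&(y<0)&(y>-.3)
    v,u=np.where(br);print('high',len(v)); 
    for a,b in list(zip(u,v))[::max(1,len(v)//25)]: print(a,b,P[b,a].round(3),s['image'][b,a])
    g=(hsv[...,0]>55)&(hsv[...,0]<90)&(hsv[...,1]>90)&(x>.25)&(x<.6)&(y<0)&(y>-.3)&(z>.003)&(z<.02)
    q=P[g][:,:2].astype(np.float32);print('base',len(q),cv2.minAreaRect(q),np.median(P[g][:,2]))
a=load('top1');b=load('side1')
c=np.hstack([cv2.resize(a['image'][150:240,210:360],(800,480),interpolation=2)]);cv2.imwrite('pics/c1.png',c[:,:,::-1])
c=cv2.resize(b['image'][175:265,180:330],(800,480),interpolation=2);cv2.imwrite('pics/c2.png',c[:,:,::-1])
```

```text
Traceback (most recent call last):
ValueError: zero-size array to reduction operation fmin which has no identity
```

Run:
```python
from h import *
a=load('top1');b=load('side1')
for n in('top1','side1'):
    s=load(n);P=cloud(s);hsv=cv2.cvtColor(s['image'],cv2.COLOR_RGB2HSV)
    x,y,z=P[...,0],P[...,1],P[...,2]
    if n=='top1': print(P[190,241],P[196,318],(z==z).mean())
    reg=(x>.4)&(x<.68)&(y>-.3)&(y<.25)
    red=((hsv[...,0]<6)|(hsv[...,0]>174))&(hsv[...,1]>150)&(hsv[...,2]>70)&reg&(z>.02)
    q=P[red];print(n,'red',len(q))
    if len(q): print(np.nanmin(q,0).round(3),np.nanmax(q,0).round(3),np.nanmedian(q,0).round(3))
    br=(z>.09)&(z<.2)&reg
    v,u=np.where(br);print('high',len(v)); 
    for i,j in list(zip(u,v))[::max(1,len(v)//20)]: print(i,j,P[j,i].round(3),s['image'][j,i])
    g=(hsv[...,0]>55)&(hsv[...,0]<90)&(hsv[...,1]>90)&reg&(z>.005)&(z<.02)
    q=P[g][:,:2].astype(np.float32);print('base',len(q),cv2.minAreaRect(q),np.median(P[g][:,2]))
c=cv2.resize(a['image'][150:240,210:360],(800,480),interpolation=2);cv2.imwrite('pics/c1.png',c[:,:,::-1])
c=cv2.resize(b['image'][175:265,180:330],(800,480),interpolation=2);cv2.imwrite('pics/c2.png',c[:,:,::-1])
```

```text
[0.53000302 0.1281869  0.11955585] [ 0.52228185 -0.07558842  0.09025018] 0.9959716796875
top1 red 98
[0.523 0.116 0.061] [0.553 0.145 0.121] [0.529 0.131 0.111]
high 325
302 176 [ 0.577 -0.033  0.09 ] [100 100  95]
303 180 [ 0.565 -0.036  0.094] [113 111 107]
299 182 [ 0.559 -0.025  0.093] [114 112 109]
245 183 [0.551 0.119 0.112] [171   2   0]
243 184 [0.546 0.123 0.119] [18 19 22]
241 185 [0.543 0.129 0.119] [35 33 35]
238 186 [0.541 0.136 0.12 ] [35 34 35]
235 187 [0.54  0.145 0.11 ] [166  44  20]
303 187 [ 0.545 -0.035  0.098] [127 125 120]
299 188 [ 0.542 -0.025  0.096] [140 137 131]
246 189 [0.536 0.116 0.102] [51  1  0]
243 190 [0.532 0.124 0.11 ] [171  40  33]
240 191 [0.528 0.131 0.115] [166  32  20]
237 192 [0.526 0.139 0.112] [121   4   0]
236 193 [0.526 0.143 0.098] [82  0  0]
322 193 [ 0.53  -0.086  0.092] [96 92 86]
324 194 [ 0.526 -0.09   0.099] [152 147 138]
320 196 [ 0.522 -0.081  0.093] [174 170 160]
327 197 [ 0.519 -0.099  0.095] [137 130 123]
324 199 [ 0.509 -0.087  0.119] [167 136  35]
323 202 [ 0.502 -0.084  0.117] [185 157  49]
base 428 ((0.5338279008865356, -0
[... 579 characters left out ...]
.515 -0.085  0.103] [118  76  12]
208 213 [ 0.51  -0.09   0.097] [189 159 119]
230 213 [ 0.552 -0.03   0.098] [188 177 168]
213 214 [ 0.52  -0.077  0.093] [255 250 236]
206 215 [ 0.51  -0.098  0.092] [237 223 189]
213 215 [ 0.528 -0.081  0.096] [210 197 180]
206 216 [ 0.517 -0.101  0.094] [203 182 155]
213 216 [ 0.525 -0.08   0.09 ] [94 90 82]
233 216 [ 0.566 -0.028  0.094] [187 177 165]
213 217 [ 0.53  -0.083  0.09 ] [63 58 55]
209 218 [ 0.53  -0.097  0.092] [78 73 70]
233 218 [ 0.573 -0.031  0.091] [160 155 150]
231 220 [ 0.577 -0.042  0.09 ] [162 155 146]
base 242 ((0.546236515045166, -0.09543989598751068), (0.08841192722320557, 0.09135504812002182), 73.25218200683594) 0.01262127559634342
```

View pics/c1.png

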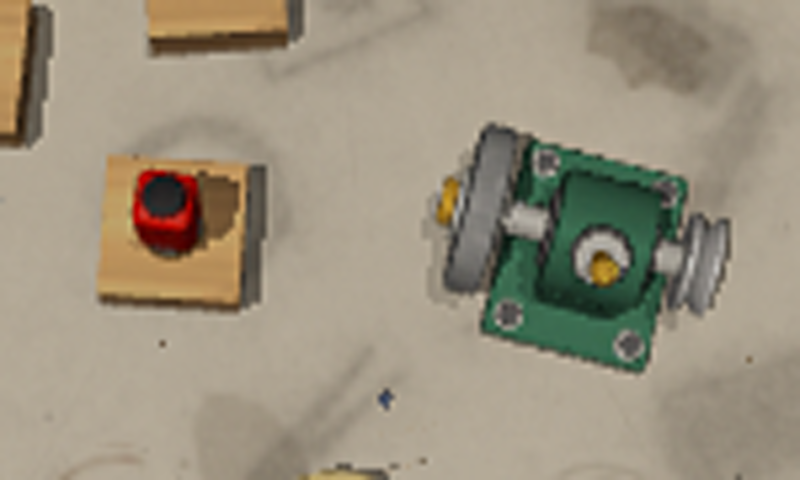

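Crop: the black button is at about (165,195) on the red grip. The brass nipple is at (602,268) on the boss at (602,255), and the spindle's shaft gives a yaw of about −14°, which agrees with the base rectangle. The depth puts the nipple tip at (0.504, −0.084, 0.117), matching the stated geometry, and the gun at about (0.535, 0.13).

The moves can't tilt the tool, so I'll pivot the gun 25° in the grip by pressing its nozzle against the edge of the stand's hole. First I go above the gun for a close look.

Emit:
carry_out:
  steps:
    - [[0,0,-0.06],0,-1]
    - [[0,0,-0.1],0,-1]
    - [[0.515,-0.395,-0.1],2.7,-1]
    - [[0.515,-0.395,-0.1],2.7,-1]
    - [[0.515,-0.395,-0.1],2.7,-1]
    - [[0.515,-0.395,-0.1],2.7,-1]
    - [[0.515,-0.395,-0.1],2.7,-1]
    - [[0.515,-0.395,-0.1],2.7,-1]
    - [[0.515,-0.395,-0.1],2.7,-1]
    - [[0.515,-0.395,-0.1],2.7,-1]

```text
time: 1.35
tool_pos: [0.4637, -0.0418, 0.3051]
ee_rot: [3.141, 0.0, -0.004]
wrist_force: [0.4, -0.6, -0.3]
width: 0.0936
finger_force: 0.0
```

Run:
```python
from h import *
s=snap('wrist','w1.png'); print((-s['R'].T@s['t']).round(3),s['R'].round(3).tolist(),s['mtx'][0,0]); print(proj(s,[.504,-.084,.117]),proj(s,[.534,.13,.121])); print(robot.get_obs()['tool_pos'])
```

```text
[ 0.533 -0.043  0.483] [[-0.003, -1.0, -0.001], [-0.971, 0.003, 0.239], [-0.239, 0.002, -0.971]] 331.47942350312417
[294.48783875 139.30916441] [ 93.78206184 111.70431531]
[ 0.46578536 -0.03457944  0.30450594]
```

View pics/w1.png

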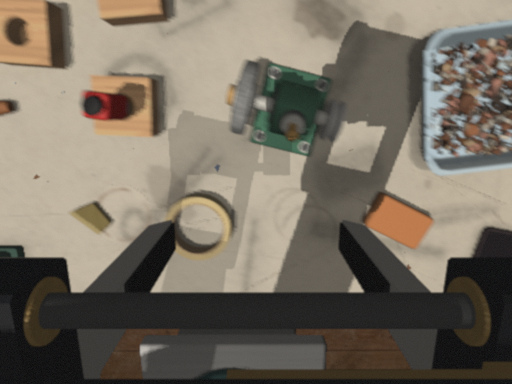

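The gun's button is at (95,105), the nipple at (291,130) and the wheel at (245,97). The arm was still settling, so I repeat the look while it stands still.

```bash
cat > m.py <<'E'
from h import *
def measure(s,verbose=1):
    P=cloud(s);hsv=cv2.cvtColor(s['image'],cv2.COLOR_RGB2HSV);x,y,z=P[...,0],P[...,1],P[...,2]
    reg=(x>.42)&(x<.66)&(y>-.25)&(y<.22)
    H,S,V=[hsv[...,i].astype(int) for i in range(3)]
    red=((H<6)|(H>174))&(S>150)&(V>60)&reg&(z>.05)
    btn=(V<75)&(S<120)&reg&(z>.108)&(z<.135)&(y>.05)
    brass=(H>12)&(H<30)&(S>110)&reg&(z>.09)&(z<.13)&(y<0)
    for n,m in(('red',red),('btn',btn),('brass',brass)):
        if m.sum():
            v,u=np.where(m);print(n,m.sum(),'px',u.mean().round(1),v.mean().round(1),'med',np.median(P[m],0).round(4),'min',P[m].min(0).round(4),'max',P[m].max(0).round(4))
    g=(H>50)&(H<95)&(S>80)&reg&(z>.004)&(z<.02)&(y<0)
    r=cv2.minAreaRect(P[g][:,:2].astype(np.float32));print('base',g.sum(),np.round(r[0],4),np.round(r[1],4),r[2])
E
python3 - <<'E'
from m import *
for n in('top1','w1'): print(n);measure(load(n))
print('w2')
for i in range(6): robot.snapshot('side')
s=snap('wrist','w2.png');measure(s);print(robot.get_obs()['tool_pos'],robot.get_obs()['ee_rot'])
E
```

```text
top1
red 107 px 240.7 190.1 med [0.5291 0.1296 0.1106] min [0.523  0.115  0.0608] max [0.5535 0.1448 0.1215]
btn 42 px 240.1 186.2 med [0.5399 0.1309 0.1205] min [0.5318 0.123  0.1176] max [0.5487 0.139  0.1245]
brass 28 px 322.9 200.1 med [ 0.5068 -0.0844  0.1156] min [ 0.4996 -0.0904  0.0961] max [ 0.5187 -0.0794  0.1209]
base 443 [ 0.5337 -0.0909] [0.089  0.1085] 75.84756469726562
w1
red 687 px 108.5 105.9 med [0.5401 0.118  0.1095] min [0.5262 0.1141 0.0659] max [0.5548 0.145  0.121 ]
btn 243 px 92.3 104.9 med [0.5409 0.1316 0.1196] min [0.5327 0.1216 0.1175] max [0.5491 0.1409 0.1218]
brass 85 px 292.1 133.4 med [ 0.5097 -0.0818  0.1145] min [ 0.504  -0.0868  0.0945] max [ 0.5185 -0.0774  0.1184]
base 868 [ 0.5351 -0.0876] [0.0812 0.1051] 75.62793731689453
w2
red 741 px 108.4 106.5 med [0.539  0.1173 0.1051] min [0.5246 0.1143 0.0586] max [0.5543 0.1441 0.1215]
btn 304 px 91.3 105.6 med [0.5395 0.1291 0.1197] min [0.5302 0.1199 0.1148] max [0.5497 0.1394 0.1219]
brass 136 px 291.4 132.8 med [ 0.5098 -0.0846  0.1147] min [ 0.5021 -0.0905  0.0954] max [ 0.5188 -0.0782  0.1183]
base 1084 [ 0.5339 -0.0908] [0.0854 0.1058] 75.47728729248047
[ 0.46296651 -0.0451961   0.30547225] [ 3.14119649e+00  1.13496965e-04 -6.19839337e-03]
```

Run:
```python
from m import *
s=load('w2');P=cloud(s);hsv=cv2.cvtColor(s['image'],cv2.COLOR_RGB2HSV);x,y,z=P[...,0],P[...,1],P[...,2]
red=((hsv[...,0]<6)|(hsv[...,0]>174))&(hsv[...,1]>150)&(hsv[...,2]>40)&(x>.5)&(x<.58)&(y>.1)&(y<.16)
q=P[red&(z>.06)&(z<.1)]; A=np.c_[q[:,0]-.54,q[:,2]-.08,np.ones(len(q))]
w=np.ones(len(q),bool)
for i in range(4):
    c,*_=np.linalg.lstsq(A[w],q[w,1],rcond=None); w=abs(q[:,1]-A@c)<.0015
print(len(q),w.sum(),'yaw deg',np.degrees(np.arctan(c[0])),'lean dy/dz',c[1],'y face',c[2])
r=P[red&(z>.108)]; print(cv2.minAreaRect(r[:,:2].astype(np.float32)))
# stand
st=(z>.034)&(z<.042)&(x>.47)&(x<.6)&(y>.06)&(y<.2); print(cv2.minAreaRect(P[st][:,:2].astype(np.float32)),np.median(z[st]))
```

```text
324 309 yaw deg -8.117469859979456 lean dy/dz -0.00026973247155410995 y face 0.11601948825616394
((0.5396149754524231, 0.1289447695016861), (0.027657926082611084, 0.028160102665424347), 82.51921844482422)
((0.5400044322013855, 0.1309950053691864), (0.07592000812292099, 0.07516741007566452), 87.35213470458984) 0.036792446531674364
```

Emit:
carry_out:
  steps:
    - [[0.026,-0.059,0],0.77,-1]
    - [[0.052,-0.118,0],0.77,-1]
    - [[0.076,-0.176,0],0.77,-1]
    - [[0.076,-0.176,0.05],0.77,-1]
    - [[0.076,-0.176,0.1],0.77,-1]
    - [[0.076,-0.176,0.15],0.77,-1]
    - [[0.076,-0.176,0.15],0.77,-1]
    - [[0.076,-0.176,0.15],0.77,-1]

```text
time: 2.75
tool_pos: [0.5414, 0.1311, 0.1579]
ee_rot: [-3.141, -0.003, -0.14]
wrist_force: [-0.1, -0.3, 0.6]
width: 0.094
finger_force: 0.0
```

Run:
```python
from m import *
s=snap('wrist','w3.png');o=robot.get_obs();print(o['tool_pos'],o['ee_rot'],o['wrist_force']);measure(s)
```

```text
[0.54200017 0.13137625 0.15901641] [-3.14007222 -0.00563219 -0.13931666] [0.25279669 0.16990328 0.11423758]
red 1178 px 256.5 200.5 med [0.5522 0.1289 0.1097] min [0.5262 0.115  0.0589] max [0.5566 0.1457 0.1207]
btn 682 px 256.5 216.8 med [0.5414 0.1304 0.1197] min [0.5307 0.1203 0.1139] max [0.5511 0.1406 0.1218]
base 809 [ 0.5347 -0.0898] [0.1218 0.0599] 0.01971675455570221
```

View pics/w3.png

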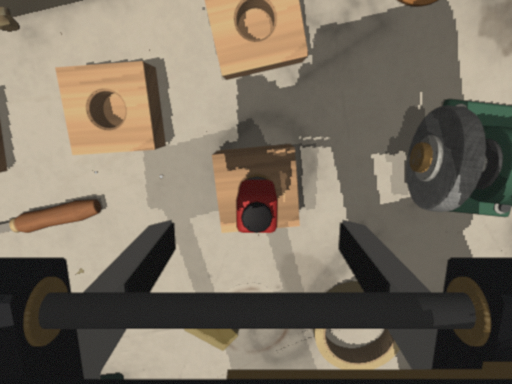

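The button is centred between the fingers at (257,216), and the grip's faces are square to the pads. I descend and close.

Emit:
carry_out:
  steps:
    - [[0,0,0.045],0,-1]
    - [[0,0,0.092],0,-1]
    - [[0,0,0.092],0,-1]
    - [[0,0,0.092],0,1]
    - [[0,0,0.092],0,1]
    - [[0,0,0.092],0,1]
    - [[0,0,0.092],0,1]
    - [[0,0,0.092],0,1]

```text
time: 3.8
tool_pos: [0.54, 0.132, 0.0637]
ee_rot: [-3.142, -0.0, -0.138]
wrist_force: [0.2, -0.6, 0.6]
width: 0.0478
finger_force: 0.0
```

Emit:
carry_out:
  steps:
    - [[0,0,0],0,1]
    - [[0,0,0],0,1]
    - [[0,0,0],0,1]
    - [[0,0,0],0,1]
    - [[0,0,-0.009],0,1]
    - [[0,0,-0.018],0,1]
    - [[0,0,-0.018],0,1]
    - [[0,0,-0.018],0,1]

```text
time: 4.8
tool_pos: [0.5399, 0.1319, 0.0815]
ee_rot: [3.142, -0.0, -0.138]
wrist_force: [0.2, -0.2, -2.8]
width: 0.0299
finger_force: 30.0
```

Emit:
carry_out:
  steps:
    - [[-0.004,0,0],0,1]
    - [[-0.008,0,0],0,1]
    - [[-0.012,0,0],0,1]
    - [[-0.016,0,0],0,1]
    - [[-0.016,0,0],0,1]

```text
time: 5.42
tool_pos: [0.5273, 0.1334, 0.0827]
ee_rot: [3.141, -0.009, -0.138]
wrist_force: [6.2, -1.3, -3.1]
width: 0.0297
finger_force: 30.0
```

Emit:
carry_out:
  steps:
    - [[-0.004,0,0],0,1]
    - [[-0.008,0,0],0,1]
    - [[-0.012,0,0],0,1]
    - [[-0.016,0,0],0,1]
    - [[-0.017,0,0],0,1]
    - [[-0.017,0,0],0,1]

```text
time: 6.18
tool_pos: [0.5107, 0.1356, 0.0826]
ee_rot: [3.141, -0.009, -0.138]
wrist_force: [7.4, -1.8, -4.1]
width: 0.0296
finger_force: 30.0
```

```bash
cat > tilt.py <<'E'
from h import *
def tilt(s,o):
    P=cloud(s);hsv=cv2.cvtColor(s['image'],cv2.COLOR_RGB2HSV);H,S,V=[hsv[...,i].astype(int) for i in range(3)]
    tp=o['tool_pos'];d=P-tp
    yaw=o['ee_rot'][2];c,sn=np.cos(yaw),np.sin(yaw)
    tx=d[...,0]*c+d[...,1]*sn; ty=d[...,0]*sn-d[...,1]*c; tz=-d[...,2]
    near=(abs(tx)<.07)&(abs(ty)<.025)&(tz<.08)&(tz>-.09)
    m=((H<7)|(H>174))&(S>150)&(V>40)&near
    return tx,ty,tz,m,near,P,(H,S,V)
E
python3 - <<'E'
from tilt import *
s=snap('side','s2.png');w=snap('wrist','w4.png');o=robot.get_obs();print(o['tool_pos'],o['ee_rot'],o['wrist_force'])
for k,q in(('side',s),('wrist',w)):
    tx,ty,tz,m,near,P,_=tilt(q,o)
    print(k,m.sum(),'tx',np.percentile(tx[m],[2,50,98]).round(4),'tz',np.percentile(tz[m],[2,50,98]).round(4))
c=np.hstack([cv2.resize(s['image'][170:230,230:300],(400,342),interpolation=2),cv2.resize(w['image'][120:300,130:380],(400,342),interpolation=2)]);cv2.imwrite('pics/c3.png',c[:,:,::-1])
E
```

```text
[0.51076005 0.13558139 0.08263643] [ 3.14128601 -0.00902384 -0.13843693] [ 6.34893846 -2.04712498 -3.76911759]
side 51 tx [0.01   0.0196 0.0261] tz [-0.0531 -0.0389  0.0053]
wrist 4897 tx [-0.0025  0.0202  0.0307] tz [-0.0508 -0.0409 -0.0012]
```

View pics/c3.png

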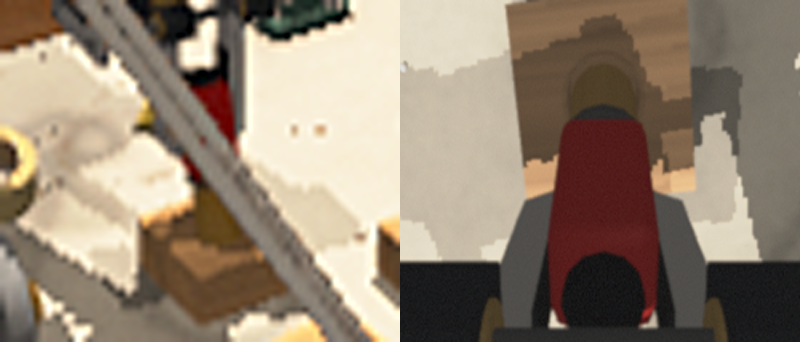

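The wrist view shows the gun pivoted: its handle leans back at (600,290) and the nozzle points forward in the hole at (605,90). I fit the tilt from the red front face.

```bash
cat >> tilt.py <<'E'
def ang(s,o):
    tx,ty,tz,m,near,P,_=tilt(s,o)
    m=cv2.erode(m.astype(np.uint8),np.ones((5,5)))>0
    q=P[m]; rng=np.random.default_rng(0); best=None   # plane of the front face: RANSAC, then least squares
    for i in range(300):
        a=q[rng.choice(len(q),3,False)]; n=np.cross(a[1]-a[0],a[2]-a[0]); l=np.linalg.norm(n)
        if l<1e-7: continue
        w=abs((q-a[0])@(n/l))<.001
        if best is None or w.sum()>best.sum(): best=w
    c=q[best].mean(0); n=np.linalg.svd(q[best]-c)[2][2]; n*=np.sign(n[0])
    # front face normal n; gun axis lies in plane, perpendicular to tool y
    yaw=o['ee_rot'][2]; ty_=np.array([np.sin(yaw),-np.cos(yaw),0]); ax=np.cross(n,ty_); ax*=np.sign(ax[2])/np.linalg.norm(ax)
    t=np.degrees(np.arctan2(-(ax[0]*np.cos(yaw)+ax[1]*np.sin(yaw)),ax[2]))
    print('inl',best.sum(),len(q),'tilt',t.round(2),'normal yaw',np.degrees(np.arctan2(n[1],n[0])).round(2),'tool yaw',np.degrees(yaw).round(2),'pitch',o['ee_rot'][1])
    axispt=c-n*.015
    return t,ax,axispt
E
python3 - <<'E'
from tilt import *
s=load('w4');o=robot.get_obs();print(ang(s,o))
E
```

```text
inl 2661 3720 tilt 15.0 normal yaw -8.38 tool yaw -7.93 pitch -0.009023837971497084
(np.float64(14.996496021154815), array([-0.25628439,  0.03570763,  0.96594165]), array([0.51923725, 0.13342681, 0.10836163]))
```

The tilt is 15°, but the gun has also slid about 10 mm forward in the pads. I hold for a moment to see whether it creeps under load.

Emit:
carry_out:
  steps:
    - [[0,0,0],0,1]
    - [[0,0,0],0,1]
    - [[0,0,0],0,1]
    - [[0,0,0],0,1]
    - [[0,0,0],0,1]
    - [[0,0,0],0,1]

```text
time: 7.02
tool_pos: [0.5108, 0.1356, 0.0827]
ee_rot: [3.141, -0.009, -0.138]
wrist_force: [8.2, -2.1, -3.9]
width: 0.03
finger_force: 30.0
```

```bash
cat >> tilt.py <<'E'
def report(f):
    s=snap('wrist',f);o=robot.get_obs();t,ax,p=ang(s,o);tp=o['tool_pos'];yaw=o['ee_rot'][2]
    k=(tp[2]+.019-p[2])/ax[2];g=p+k*ax;d=g-tp
    print('offset of gun axis at grasp height, tool x',(d[0]*np.cos(yaw)+d[1]*np.sin(yaw)).round(4),'y',(d[0]*np.sin(yaw)-d[1]*np.cos(yaw)).round(4),tp.round(4),'F',o['wrist_force'].round(1),'tau',o['wrist_torque'].round(2),'t',o['time'])
    tx,ty,tz,m,near,P,(H,S,V)=tilt(s,o)
    b=(V<90)&(S<110)&near&(((P-p)@ax)>0); r=(P-g)@ax   # axial extents from the grasp-height point
    print('red axial max',np.percentile(r[m],99).round(4),'min',np.percentile(r[m],1).round(4))
    return s,o,ax,g
E
python3 -c "
from tilt import *
report('w5.png')"
```

```text
inl 2615 3561 tilt 15.11 normal yaw -8.01 tool yaw -7.93 pitch -0.008910251002932856
offset of gun axis at grasp height, tool x 0.0105 y 0.0009 [0.5108 0.1356 0.0826] F [ 6.8 -1.3 -2.7] tau [-0.4  -1.67  0.01] t 7.075
red axial max 0.0306 min -0.0239
```

It doesn't creep at rest, so the slip came with the pivoting. The pads are tall and gripped low, so the torque was high. I reverse the pivot to stand the gun up, then regrip higher with the fingertips, for a longer lever and less pivot friction.

Emit:
carry_out:
  steps:
    - [[0.006,0,0],0,1]
    - [[0.012,0,0],0,1]
    - [[0.018,0,0],0,1]
    - [[0.024,0,0],0,1]
    - [[0.03,0,0],0,1]
    - [[0.036,0,0],0,1]
    - [[0.039,0,0],0,1]
    - [[0.039,0,0],0,1]

```text
time: 8.07
tool_pos: [0.5418, 0.1317, 0.0801]
ee_rot: [3.141, 0.011, -0.137]
wrist_force: [-7.5, 1.3, 2.0]
width: 0.0301
finger_force: 30.0
```

```bash
python3 -c "
from tilt import *
report('w6.png')"
```

```text
inl 1560 2580 tilt 0.96 normal yaw -8.79 tool yaw -7.86 pitch 0.010720831012308585
offset of gun axis at grasp height, tool x 0.0007 y 0.0009 [0.5418 0.1317 0.0801] F [-7.1  1.   1.6] tau [ 0.23  1.67 -0.02] t 8.125
red axial max 0.0301 min -0.0237
```

Emit:
carry_out:
  steps:
    - [[-0.004,0,0],0,1]
    - [[-0.007,0,0.004],0,1]
    - [[-0.007,0,0.012],0,1]
    - [[-0.007,0,0.018],0,1]
    - [[-0.007,0,0.018],0,1]
    - [[-0.007,0,0.018],0,0]
    - [[-0.007,0,0.018],0,0]
    - [[-0.007,0,0.018],0,0]
    - [[-0.003,0,-0.004],0,0]
    - [[-0.003,0,-0.004],0,0]

```text
time: 9.38
tool_pos: [0.5446, 0.1317, 0.0874]
ee_rot: [-3.14, -0.004, -0.138]
wrist_force: [0.2, -1.2, 0.0]
width: 0.0469
finger_force: 0.0
```

```bash
python3 -c "
from tilt import *
report('w7.png')"
```

```text
inl 1188 1748 tilt 1.11 normal yaw -7.79 tool yaw -7.9 pitch -0.0019743321007412717
offset of gun axis at grasp height, tool x -0.0037 y 0.0014 [0.5437 0.1316 0.0862] F [-0.2  0.3  0.1] tau [ 0.05  0.06 -0.01] t 9.425
red axial max 0.013 min -0.0453
```

Emit:
carry_out:
  steps:
    - [[0,0,-0.005],0,0]
    - [[0,0,-0.005],0,1]
    - [[0,0,-0.005],0,1]
    - [[0,0,-0.005],0,1]
    - [[0,0,-0.005],0,1]
    - [[0,0,-0.005],0,1]
    - [[0,0,-0.014],0,1]
    - [[0,0,-0.023],0,1]
    - [[0,0,-0.023],0,1]

```text
time: 10.55
tool_pos: [0.5439, 0.1316, 0.1101]
ee_rot: [-3.141, -0.003, -0.138]
wrist_force: [0.5, -0.1, -2.6]
width: 0.0297
finger_force: 30.0
```

Emit:
carry_out:
  steps:
    - [[-0.006,0,0],0,1]
    - [[-0.012,0,0],0,1]
    - [[-0.018,0,0],0,1]
    - [[-0.024,0,0],0,1]
    - [[-0.03,0,0],0,1]
    - [[-0.03,0,0],0,1]

```text
time: 11.3
tool_pos: [0.5125, 0.1357, 0.1085]
ee_rot: [3.141, 0.001, -0.138]
wrist_force: [1.6, -2.3, 0.7]
width: 0.0297
finger_force: 30.0
```

```bash
python3 -c "
from tilt import *
report('w8.png')"
```

```text
inl 2003 2686 tilt 16.78 normal yaw -8.46 tool yaw -7.88 pitch 0.0010534248222042741
offset of gun axis at grasp height, tool x -0.0005 y 0.0009 [0.5126 0.1357 0.1083] F [ 2.7 -2.3 -0.1] tau [-0.43 -0.68 -0.04] t 11.35
red axial max 0.0029 min -0.0518
```

Emit:
carry_out:
  steps:
    - [[-0.006,0,0],0,1]
    - [[-0.011,0,0],0,1]
    - [[-0.016,0,0],0,1]
    - [[-0.016,0,0],0,1]

```text
time: 11.85
tool_pos: [0.4966, 0.1379, 0.1084]
ee_rot: [3.141, 0.001, -0.138]
wrist_force: [2.7, -1.7, -1.7]
width: 0.0295
finger_force: 30.0
```

```bash
python3 -c "
from tilt import *
report('w9.png')"
```

```text
inl 2586 3368 tilt 24.96 normal yaw -8.2 tool yaw -7.89 pitch 0.0014523422077423742
offset of gun axis at grasp height, tool x 0.0009 y 0.0008 [0.4966 0.1379 0.1084] F [ 2.4 -1.4 -2.3] tau [-0.42 -0.58 -0.03] t 11.9
red axial max 0.0024 min -0.0535
```

The tilt is 24.96° with the axis centred in the grip. I lift it out along its axis, then carry it to above the nipple.

Emit:
carry_out:
  steps:
    - [[-0.005,0,-0.011],0,1]
    - [[-0.01,0,-0.022],0,1]
    - [[-0.015,0,-0.034],0,1]
    - [[-0.016,0,-0.065],0,1]
    - [[-0.016,0.01,-0.1],0.1,1]
    - [[-0.016,0.04,-0.135],0.2,1]
    - [[-0.016,0.07,-0.145],0.3,1]
    - [[-0.016,0.105,-0.145],0.45,1]
    - [[-0.016,0.14,-0.145],0.64,1]
    - [[-0.016,0.14,-0.145],0.64,1]

```text
time: 13.15
tool_pos: [0.4614, 0.0001, 0.2542]
ee_rot: [-3.142, 0.0, -0.253]
wrist_force: [-0.5, 1.0, -3.1]
width: 0.0298
finger_force: 30.0
```

Run:
```python
from tilt import *
s,o,ax,g=report('w10.png')
q=snap('side','s3.png');t=snap('top','t3.png');print(ax,g,o['ee_rot'])
for n,k in(('side',q),('top',t)):
    for zz in(.1026,.05,0.): print(n,zz,proj(k,g-ax*(.1026-zz)).round(1))
c=proj(q,g-ax*.05);u,v=int(c[0]),int(c[1]);a=q['image'][v-35:v+35,u-40:u+40]
c=proj(t,g-ax*.05);u,v=int(c[0]),int(c[1]);b=t['image'][v-35:v+35,u-40:u+40]
cv2.imwrite('pics/c4.png',np.hstack([cv2.resize(i,(400,350),interpolation=2) for i in(a,b)])[:,:,::-1])
```

```text
inl 2368 3073 tilt 25.38 normal yaw -14.85 tool yaw -14.38 pitch 0.0003281225488842576
offset of gun axis at grasp height, tool x 0.0009 y 0.0023 [0.4617 0.0013 0.2541] F [-0.4 -0.4 -2.5] tau [0.04 0.07 0.02] t 13.2
red axial max 0.0023 min -0.0533
[-0.41513356  0.10640456  0.90351657] [ 0.4619563  -0.00114759  0.27305317] [-3.14059192e+00  3.28122549e-04 -2.50912411e-01]
side 0.1026 [221.2 153. ]
side 0.05 [223.8 169. ]
side 0.0 [226.3 184. ]
top 0.1026 [296.1 207.6]
top 0.05 [296.7 201.3]
top 0.0 [297.2 196.1]
```

View pics/c4.png

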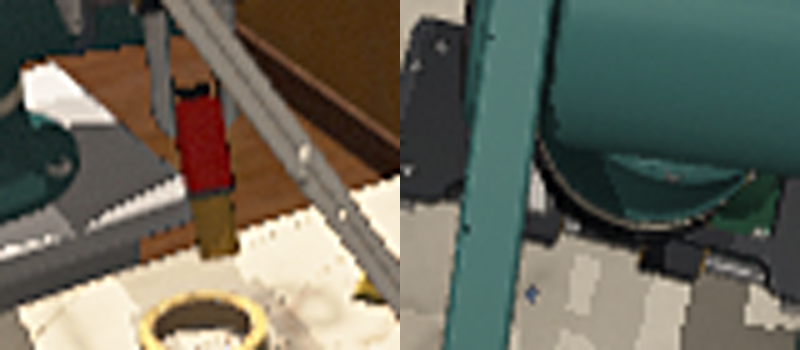

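The side view shows the gun held at its 25° tilt, with the socket's open end at crop (220,255), i.e. image (227,185). The projection predicted (226,184), so the model holds. I move over the nipple.

Emit:
carry_out:
  steps:
    - [[0.004,0.03,0],0,1]
    - [[0.008,0.055,0],0,1]
    - [[0.008,0.07,0],0,1]
    - [[0.008,0.07,0.01],0,1]
    - [[0.008,0.07,0.02],0,1]
    - [[0.008,0.07,0.02],0,1]
    - [[0.008,0.07,0.02],0,1]

```text
time: 14.18
tool_pos: [0.4528, -0.0679, 0.2333]
ee_rot: [-3.141, 0.0, -0.249]
wrist_force: [-0.9, 0.3, -1.6]
width: 0.0295
finger_force: 30.0
```

Run:
```python
from tilt import *
from m import measure
s,o,ax,g=report('w11.png');q=snap('side','s4.png')
print(ax,g,o['ee_rot'])
T=np.array([.5049,-.0835,.117]);yaw=-np.radians(14.3);n=np.array([-np.cos(yaw)*.4226,-np.sin(yaw)*.4226,.9063])
E0=g-ax*.1026; d=E0-T; print('open end rel tip: axial',d@n,'lateral',(d-(d@n)*n).round(4),'vec',d.round(4))
a,b=proj(q,E0),proj(q,T);print('side px open end',a,'tip',b)
measure(q)
u,v=b.astype(int);c=q['image'][v-55:v+35,u-45:u+45]
c=cv2.resize(c,(590,590),interpolation=2);cv2.imwrite('pics/c5.png',c[:,:,::-1]);print('crop origin',u-45,v-55,'scale',590/90)
```

```text
inl 2376 3008 tilt 25.04 normal yaw -14.67 tool yaw -14.26 pitch -0.0004257098590765285
offset of gun axis at grasp height, tool x 0.0007 y 0.0007 [ 0.4529 -0.068   0.2337] F [ 0.6 -0.  -3. ] tau [0.07 0.08 0.02] t 14.225
red axial max 0.0018 min -0.0535
[-0.41018214  0.10421537  0.90602968] [ 0.45346746 -0.06883918  0.25268902] [-3.14153394e+00 -4.25709859e-04 -2.48806466e-01]
open end rel tip: axial 0.04296875900131125 lateral [ 0.0082 -0.0005  0.0038] vec [-0.0093  0.004   0.0427]
side px open end [207.30631885 194.35448269] tip [208.62320618 206.74605502]
red 175 px 203.4 171.7 med [ 0.4771 -0.0767  0.2355] min [ 0.4484 -0.0912  0.2069] max [ 0.4923 -0.0595  0.2635]
brass 25 px 209.0 210.9 med [ 0.5132 -0.0876  0.1073] min [ 0.5058 -0.0915  0.093 ] max [ 0.52   -0.0818  0.1185]
base 261 [ 0.5467 -0.0961] [0.0878 0.0905] 77.11393737792969
crop origin 163 151 scale 6.555555555555555
```

View pics/c5.png

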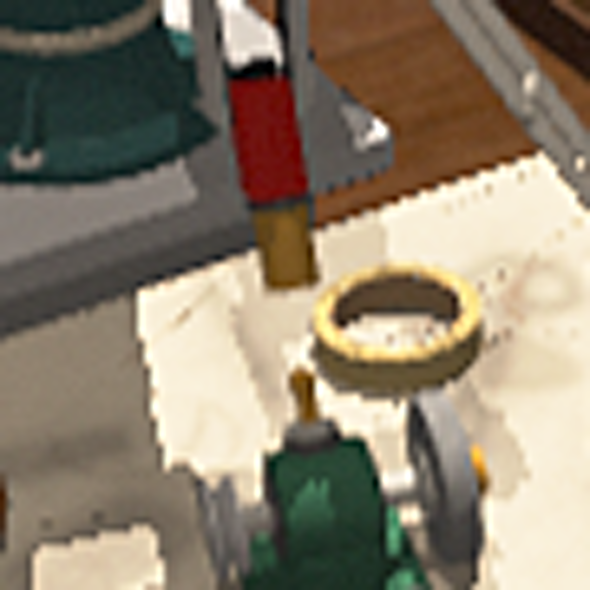

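The side view shows the gun's socket at crop (290,285) above the nipple tip at crop (302,372), image (209,208); predicted (208.6,206.7), so the tip estimate agrees. I line up on the axis, then advance.

Emit:
carry_out:
  steps:
    - [[0.003,0.001,0.016],0,1]
    - [[0.005,0.0015,0.032],0,1]
    - [[0.005,0.0015,0.032],0,1]
    - [[0.005,0.0015,0.032],0,1]
    - [[0.005,0.0015,0.032],0,1]

```text
time: 14.9
tool_pos: [0.4576, -0.0712, 0.2021]
ee_rot: [3.142, -0.001, -0.25]
wrist_force: [1.0, 0.2, -3.5]
width: 0.0297
finger_force: 30.0
```

```bash
cat > rel.py <<'E'
from tilt import *
def rel(f,side=None):
    s,o,ax,g=report(f)
    T=np.array([.5049,-.0835,.117]);yaw=-np.radians(14.3);n=np.array([-np.cos(yaw)*.4226,-np.sin(yaw)*.4226,.9063])
    E0=g-ax*(.105-.0022); d=E0-T;l=d-(d@n)*n;X=np.array([np.cos(yaw),np.sin(yaw),0]);Y=np.array([np.sin(yaw),-np.cos(yaw),0])
    print('open end axial mm',(d@n*1e3).round(1),'lateral (in tilt plane, across)',(l@np.cross(Y,n)*1e3).round(1),(l@Y*1e3).round(1),'axis err deg',np.degrees(np.arccos(ax@n)).round(2))
    return s,o
E
python3 - <<'E'
from rel import *
s,o=rel('w12.png');q=snap('side','s5.png')
c=q['image'][160:250,163:253];c=cv2.resize(c,(590,590),interpolation=2);cv2.imwrite('pics/c6.png',c[:,:,::-1])
E
```

```text
inl 2313 2995 tilt 25.35 normal yaw -14.61 tool yaw -14.3 pitch -0.0013479987915354652
offset of gun axis at grasp height, tool x 0.0008 y 0.0009 [ 0.4576 -0.0712  0.2022] F [ 0.3 -0.3 -2.7] tau [0.09 0.06 0.01] t 14.95
red axial max 0.002 min -0.0533
open end axial mm 11.9 lateral (in tilt plane, across) -1.1 0.7 axis err deg 0.47
```

Emit:
carry_out:
  steps:
    - [[0.003,-0.0005,0.0045],0,1]
    - [[0.005,-0.0005,0.009],0,1]
    - [[0.007,-0.0005,0.0135],0,1]
    - [[0.009,-0.0005,0.018],0,1]
    - [[0.009,-0.0005,0.018],0,1]

```text
time: 15.62
tool_pos: [0.4659, -0.0728, 0.1828]
ee_rot: [3.142, 0.001, -0.25]
wrist_force: [0.2, 0.0, -2.5]
width: 0.0299
finger_force: 30.0
```

Run:
```python
from rel import *
s,o=rel('w13.png');q=snap('side','s6.png')
c=np.hstack([cv2.resize(q['image'][150:240,168:248],(400,450),interpolation=2),cv2.resize(s['image'][60:260,170:345],(394,450),interpolation=2)]);cv2.imwrite('pics/c6.png',c[:,:,::-1])
```

```text
inl 2504 3153 tilt 25.07 normal yaw -14.6 tool yaw -14.3 pitch 0.0006354228448797183
offset of gun axis at grasp height, tool x 0.0006 y 0.0007 [ 0.466  -0.0728  0.1832] F [ 1.   0.1 -2.4] tau [0.05 0.06 0.05] t 15.675
red axial max 0.0018 min -0.0537
open end axial mm -8.8 lateral (in tilt plane, across) -0.1 -0.0 axis err deg 0.32
```

View pics/c6.png

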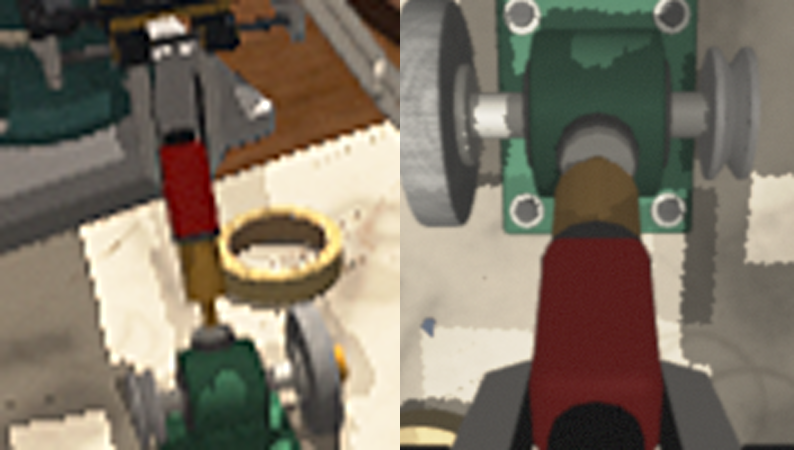

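Both views show the socket over the nipple: in the wrist view it is centred on the boss at crop (597,160), and in the side view the nipple's shank enters it at (210,305). I push on along the axis in steps.

Emit:
carry_out:
  steps:
    - [[0.001,0,0.002],0,1]
    - [[0.002,0,0.004],0,1]
    - [[0.003,0,0.006],0,1]
    - [[0.004,0,0.008],0,1]
    - [[0.004,0,0.008],0,1]

```text
time: 16.35
tool_pos: [0.4693, -0.0737, 0.1777]
ee_rot: [3.141, 0.0, -0.249]
wrist_force: [-6.1, 1.5, 7.6]
width: 0.0295
finger_force: 30.0
```

```bash
python3 -c "
from rel import *
rel('w14.png')"
```

```text
inl 2315 3023 tilt 25.35 normal yaw -14.37 tool yaw -14.29 pitch 0.00021537894207113162
offset of gun axis at grasp height, tool x 0.0007 y 0.0007 [ 0.4693 -0.0737  0.1778] F [-5.8  1.7  7.3] tau [ 0.31  1.25 -0.04] t 16.4
red axial max 0.0019 min -0.053
open end axial mm -15.1 lateral (in tilt plane, across) -1.5 -0.0 axis err deg 0.47
```

Emit:
carry_out:
  steps:
    - [[0.001,0,0.002],0,1]
    - [[0.0025,0,0.004],0,1]
    - [[0.0035,0,0.006],0,1]
    - [[0.0045,0,0.008],0,1]
    - [[0.0045,0,0.008],0,1]
    - [[0.0045,0,0.008],0,1]

```text
time: 17.15
tool_pos: [0.4723, -0.0744, 0.1719]
ee_rot: [3.141, 0.002, -0.249]
wrist_force: [-11.3, 3.2, 17.2]
width: 0.0299
finger_force: 30.0
```

```bash
python3 -c "
from rel import *
rel('w15.png')"
```

```text
inl 2486 3188 tilt 24.8 normal yaw -14.71 tool yaw -14.29 pitch 0.001951034300983645
offset of gun axis at grasp height, tool x 0.0009 y 0.0006 [ 0.4723 -0.0745  0.1719] F [-12.    1.9  17.8] tau [ 0.62  2.6  -0.03] t 17.2
red axial max 0.0021 min -0.0526
open end axial mm -21.9 lateral (in tilt plane, across) -1.1 -0.1 axis err deg 0.37
```

The axial reading is 21.9 mm against 21 mm expected when seated. The push is about 24 N, beyond the 14 N detent, so it is on the hard stop with no slip and the axis within 0.4°. I do one short hold as a check.

Emit:
carry_out:
  steps:
    - [[0,0,0],0,1]
    - [[0,0,0],0,1]
    - [[0,0,0],0,1]
    - [[0,0,0],0,1]
    - [[0,0,0],0,1]
    - [[0,0,0],0,1]

```text
time: 17.95
tool_pos: [0.4723, -0.0745, 0.1719]
ee_rot: [3.141, 0.002, -0.249]
wrist_force: [-12.0, 3.1, 17.9]
width: 0.0295
finger_force: 30.0
```

Run:
```python
from rel import *
s,o=rel('w16.png');q=snap('side','s7.png')
c=np.hstack([cv2.resize(q['image'][150:240,168:248],(400,450),interpolation=2),cv2.resize(s['image'][60:260,170:345],(394,450),interpolation=2)]);cv2.imwrite('pics/c7.png',c[:,:,::-1])
```

```text
inl 2306 2985 tilt 25.07 normal yaw -14.6 tool yaw -14.29 pitch 0.0019422169865690453
offset of gun axis at grasp height, tool x 0.0008 y 0.0007 [ 0.4723 -0.0745  0.1719] F [-13.1   2.2  16.5] tau [ 0.61  2.55 -0.02] t 18.0
red axial max 0.0022 min -0.0529
open end axial mm -21.8 lateral (in tilt plane, across) -1.4 -0.0 axis err deg 0.32
```

View pics/c7.png

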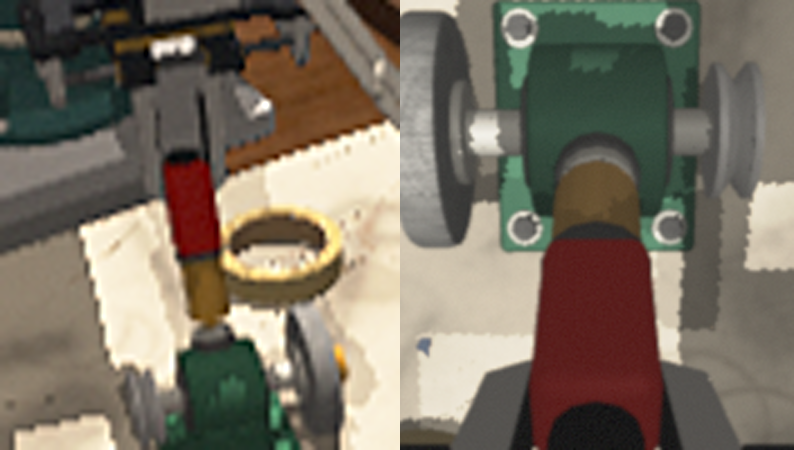

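The socket now sits close above the boss, with the small remaining gap at crop (212,328), in line and steady. I hand it in.

```bash
python3 -c "
from bench import robot
print(robot.close_job())"
```

```text
the job is handed in; nothing more can be done
None
```

I handed the job in at about 18 s with the gun's socket pressed onto the nipple, within 0.5° of its axis, still gripped and pushing with about 24 N; by the force and depth readings the nipple is fully in, but hand-in returned no verdict.

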